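Press a resealed watch back home and keep it clamped

ROBOT

A 6-joint arm with a two-finger parallel gripper is mounted at the origin on the work surface. World frame = base frame: x ahead of the robot, y to its left, z up, the work surface at z = 0. Lengths are in mm, angles in degrees, forces in N, time in s.
With the tool pointing down it reaches from about 300 to 850 mm from the base axis. Payload 4.2 kg.
Tool frame: the origin (TCP) lies between the finger pads; the fingertips stand 22 mm ahead of it and the grasp point (between the pads) lies 3 mm ahead of it; z points along the fingers, y is the direction in which the jaws open and shut (so a half turn about z gives the same grasp; the last joint's range is limited). The gripper opens to 91 mm and grips with 3 to 60 N. Pads are 32 mm wide; open, the fingers measure 118 mm over their backs; the gripper's body (76 mm by 178 mm) begins 60 mm behind the grasp point.
Start: joints at [68.583, 18.312, 89.639, -0, 72.044, -1.146], TCP at [199.22, 539.4, 235.976] pointing down, gripper open.
Joint ranges: [-177.97, 177.97], [-48.28, 115.42], [12.27, 149.76], [-77.06, 257.06], [2.81, 150.46], [-146.56, 146.56]. Speed limits (degrees/s): [147.25, 147.25, 180, 180, 180, 180].

INTERFACE

Orientations are given as [roll, pitch, yaw] about the fixed x, y, z axes, in that order (R = Rz(yaw) Ry(pitch) Rx(roll)).
In Python, from workcell import * gives the robot as it stands.
- The arm moves only by the shell command python3 -m jog 'ROWS' [OPENING] [FORCE]. ROWS is text: rows parted by semicolons, each of 6 numbers parted by spaces: the shift along the tool's x, y, z in units of 0.5 m (1.0 is 0.5 m), then the turn, a rotation vector about the tool's x, y, z in units of pi/2 rad (1.0 is pi/2 rad). A call has 1 to 20 rows; each row is the pose to reach, as a shift and turn from the pose measured when the call began, along the tool's axes at that moment; what a row does not reach only later rows make up. A row lasts 1/12 s, in which the tool goes at most 41.7 mm and 7.16 degrees, less where a joint would pass 70% of its speed; a pose out of reach is approached as far as the arm can. A call with a number of a shift or a turn outside -1 to 1 is refused whole. A call with a gripper value outside its range is refused whole. OPENING is the opening, from -1 (shut) to 1 (fully open), set as the call begins (- or left out, the last holds). The fingers move at their own pace and stop on an object; FORCE is the grip in N (left out, the last holds). Time passes only in rows, so rows that repeat a pose let the fingers close. It gives the time, the measured TCP pose, the force and the opening at its end, in the units of the state.
- state(): the state, without advancing time (a new reading comes with each control period).
- grab_frame(name): name is "scene" or "top" or "wrist"; returns the picture (400x640x3 uint8, red, green, blue); there is no depth.
- calibration(name): a dict with "mtx" (3x3 intrinsics, pixels), "rvec" (rotation vector, rad) and "tvec" (3), from world to camera coordinates, as OpenCV has them. Camera axes: x right, y down, z forward; pixel columns grow to the right and rows downward; lengths in mm; the calibration is good to about 2 mm. A picture is of the moment at which its call begins: read the wrist's pose just before it. calibration takes no time and is no camera call; for the wrist camera it gives the pose at the moment of the call.
- job_done(): hands the job in, once; it reports no verdict.
Trained networks look in the newest picture that a camera, given by its name, has taken for a name from the list of things; names that differ only in an ending like _2 or _b are one class to them, and where a whole thing is asked for, a point or a joint stands for the part that bears it (a point fixed in the world has none). Each returns a list of dicts, best first, with "confidence" (0 to 1); they miss things now and then, are a little off and sometimes report something else, mostly with a low value. They report only what shows in the picture. A call takes as long as a camera call.
- spot_in(query, camera): "rect" ([left, top, right, bottom] in pixels, round what is visible of it).
- tip_of(query, camera): "location" ([column, row] in pixels: a listed point, or the origin of a listed thing).
The state is a dict: "time_s": time; "qpos": joint angles; "qvel": joint speeds; "effort": joint torques, N m; "ee_pos": TCP position; "ee_rot": TCP orientation; "force": force on the tool from outside, world axes, zero at the start; "torque": the same for the moment, N m; "gripper_width": finger opening in mm.
Only numpy, scipy, OpenCV 4.12 (cv2) and the standard library are available. Lean on these libraries where they do the work, as an engineer would, in place of code of your own. Each camera call takes 0.05 s, during which the arm holds its last target. There are 200 camera calls.

TASK

The gold-coloured watch has fresh sealant under its back: set it, still face down, into the white cup of the hand press, push the slide all the way in under the ram, then pull the red-balled lever down until the sprung nose is pressed about 5 mm into the ram (about 40 N on the watch). Keep holding the lever there, at that pressure: you finish while still holding it down. Leave the other watches and everything else on the table where they are.

Things in the scene. Friction and masses are not known exactly. Their poses are not given: they have to be found in the camera images.
- press: Green iron hand press, fixed. Origin on the table, on the ram's upright axis; -x is its front (lever side), +y the side where the slide comes out; yaw varies. Foot 185 x 130 mm; slide bed x -42 to 42, y -65 to 210 mm, rails 30 mm high. Head x -30 to 112, y -25 to 25 mm, underside 102 mm, top 140 mm high. Lever shaft along y at x 30 mm, height 128 mm.
- watch_gold: Strapless watch, gold-coloured case and back, face down, back up, on the blue mat; about 55 g. Origin: centre of its underside; z up. Bezel 32 mm across at heights 0 to 4 mm, case 38 mm at 4 to 9, back 31 mm at 9 to 11. Four lugs at heights 4 to 8 mm; their flat ends lie 23 mm either side of the centre along its y (46 mm overall). Crown sticks out 3 mm at +x.
- watch_black: Same shape and size as the gold watch, face down, all black; origin at the centre of its underside. Bystander, leave alone.
- watch_steel: Same shape and size as the gold watch, face down, all steel-coloured; origin at the centre of its underside. Bystander, leave alone.
- mat: Thin blue mat fixed to the table, 125 (x) by 280 (y) by 4 mm high; origin at the centre of its underside. The three watches lie on it in a row along its y, 88 mm apart, in any order, lugs along the mat's x within 0.35 rad.
- nest (a point): Centre of the floor of the white cup on the slide, 43 mm above the table: the watch's underside comes here, at any yaw. Round recess 37 mm across, 3 mm deep, for the watch's 32 mm bezel; cup 43 mm across outside, rim 46 mm above the table, 15 mm above the slide plate; the lugs stay above the rim. Axes as press.
- slide_knob (a point): Middle of the black upright knob at the outer end of the slide, 115 mm beyond the cup along the press's +y: 20 mm in diameter, from 50 to 76 mm above the table, this point at 63 mm.
- shuttle (a joint): Slide, in m: 0 fully out towards the press's +y, 0.120 fully in against its stop, cup centred under the ram. It moves along the press's -y, with about 1.5 N friction, and stays where it is left.
- ball (a point): Centre of the red ball, 32 mm in diameter, on the end of the lever, a 14 mm steel bar, 180 mm from shaft to ball, turning in the plane y = -40 mm of the press. At rest it rises 55 degrees from the shaft towards the front, ball 275 mm above the table; it swings down and forwards. With the watch in place the nose touches it at ball height 191 mm and bears with 40 N at 148 mm.
- lever: The press lever; origin on its shaft, axes as press when at rest (up); it turns about -y as pulled down, stop at 1.075 rad (too hard on a watch), and springs back if let go. Elevation = 0.960 - turn. Rack and pinion: ram travel = 0.020 m x turn, touching the seated watch at 0.60 rad (12 mm), 40 N at 0.85 rad. Pull at the ball: about 2 N before the touch, about 7 N at 40 N.
- nose_pad: White nylon pressing pad under the ram, 26 mm in diameter, 5 mm thick; origin at the centre of its lower face, 66 mm above the table at rest.
- nose (a joint): How far the sprung nose is pressed up into the ram, in m: 0 free, 0.010 its stop; spring 8 N per mm, so 0.005 is 40 N on the watch.
- bell: Brass hand bell, 68 mm across, 110 mm high, standing; origin at its base; loose bystander, leave alone
- sealant: Orange pot of sealant with black cap, 38 mm across, 52 mm high; origin at its base; loose bystander, leave alone
- loupe: Black eye loupe, 36 mm across, 26 mm high; origin at its base; loose bystander, leave alone
- screwdriver: Yellow-handled screwdriver lying flat, 160 mm long along its x, 26 mm thick; origin at its middle on the table; loose bystander, leave alone
- bowl: Copper bowl, 120 mm across, 50 mm high; origin at its base; loose bystander, leave alone
- cup: Brass cup, 52 mm across, 60 mm high; origin at its base; loose bystander, leave alone

How it is judged (in metres and radians):
On the way, in this order (a step that is already met when the one before it is completed fails the run):
1. the gold watch sits in the cup of the slide, face down, let go (horizontal distance between watch_gold and nest below 0.0045 m and z of watch_gold in the frame of nest below 0.0022 m and angle between watch_gold's own z axis and vertical below 0.09 rad and contact force between the fingers and watch_gold below 0.05 N and value of joint shuttle below 0.09 m), for 0.2 s.
2. the slide is pushed fully in with the watch still in the cup, the lever not yet pressing (horizontal distance between watch_gold and nest below 0.0045 m and z of watch_gold in the frame of nest below 0.0022 m and angle between watch_gold's own z axis and vertical below 0.09 rad and value of joint shuttle above 0.116 m and contact force between nose_pad and watch_gold below 1 N), for 0.2 s.
At the end, for the whole second after the job is handed in: Gold watch face down in the cup (4.5 mm of its centre, resting on its floor), slide in to 5 mm of its stop, nose pressed 3 to 7.5 mm into the ram and bearing on the watch with 22 to 63 N, fingers on the lever, lever steady, through the last second (horizontal distance between watch_gold and nest below 0.0045 m and z of watch_gold in the frame of nest below 0.0022 m and angle between watch_gold's own z axis and vertical below 0.09 rad and contact force between the fingers and watch_gold below 0.05 N and value of joint shuttle above 0.115 m and value of joint nose between 0.003 and 0.0075 m and contact force between nose_pad and watch_gold between 22 and 63 N and contact force between the fingers and lever above 1 N and angular speed of lever below 0.05 rad/s); the arm keeps its last pose, push and grip.
It fails at once if one of the other watches is moved more than 20 mm (distance of any of watch_black, watch_steel from where it was at the start of the episode above 0.02 m).
It fails at once if another loose thing on the table is moved more than 25 mm or knocked over (distance of any of bell, sealant, loupe, screwdriver, bowl, cup from where it was at the start of the episode above 0.025 m or angle between any of bell, sealant, cup's own z axis and vertical above 0.6 rad).
It also fails if it takes over 69 s, if anything falls off the work surface, if the arm or the gripper's body presses on something with over 40 N, if the wrist force passes 120 N, or if a joint passes its speed limit or range.

## Working session

There is one attempt and no reset: what is moved stays moved. The work goes in short steps, Python scripts to look and compute and a shell command to move; the robot and the scene stay as the last step left them, time stands still between calls to the robot, and variables do not carry over. Pictures are saved under pics/ and viewed, about 8 in all and at most 12, crops included, and the job is handed in when it is done.

```bash
mkdir -p pics; cat > h.py <<'E'
from workcell import *
import numpy as np, cv2
from scipy.spatial.transform import Rotation as R
def cam(n):
    c=calibration(n); return np.array(c["mtx"],float),cv2.Rodrigues(np.array(c["rvec"],float))[0],np.array(c["tvec"],float).ravel()
def ray(n,p,z,c=None):
    K,r,t=c or cam(n); d=r.T@np.linalg.inv(K)@np.array([p[0],p[1],1.]); o=-r.T@t
    return o+d*(z-o[2])/d[2]
def proj(n,P,c=None):
    K,r,t=c or cam(n); q=K@(r@np.array(P,float)+t); return q[:2]/q[2]
def save(n,f):
    im=grab_frame(n); cv2.imwrite('pics/'+f,cv2.cvtColor(im,cv2.COLOR_RGB2BGR)); return im
def tri(obs):
    A=np.zeros((3,3));b=np.zeros(3)
    for n,p in obs:
        K,r,t=cam(n); d=r.T@np.linalg.inv(K)@np.array([p[0],p[1],1.]);d/=np.linalg.norm(d);o=-r.T@t;M=np.eye(3)-np.outer(d,d);A+=M;b+=M@o
    return np.linalg.solve(A,b)
def go(P,rpy=None):
    "rows needed to reach world TCP P, orientation rpy deg"
    s=state();T=R.from_euler('xyz',s["ee_rot"],degrees=True)
    sh=T.inv().apply(np.array(P)-s["ee_pos"])/500
    rv=np.zeros(3) if rpy is None else (T.inv()*R.from_euler('xyz',rpy,degrees=True)).as_rotvec()/(np.pi/2)
    print('row',np.round(sh,4),np.round(rv,4)); 
E
python3 - <<'E'
from h import *
print(state())
save('top','top.png');save('scene','scene.png')
H=dict(watch_gold=4,watch_black=4,watch_steel=4,nest=43,slide_knob=63,ball=275,press=0,bell=0,sealant=0,loupe=0,bowl=0,cup=0,screwdriver=0)
for q in H:
    o={}
    for c in('top','scene'):
        l=tip_of(q,c)
        if l: o[c]=l[0]; print(q,c,np.round(l[0]['location'],1),round(l[0]['confidence'],2),np.round(ray(c,l[0]['location'],H[q]),0))
    if len(o)==2: print('   tri',np.round(tri([(c,o[c]['location']) for c in o]),0))
E
```

```text
{'time_s': 0.0, 'qpos': array([ 6.85815559e+01,  1.83506851e+01,  8.97086381e+01, -1.23283153e-03,
        7.20448220e+01, -1.14623263e+00]), 'qvel': array([ 0.08338638, -0.18841909, -0.06188011, -0.05226346,  0.08603482,
       -0.01006256]), 'effort': array([-6.53723646e-05, -4.12468314e+01, -2.31973654e+01,  7.27739884e-02,
        4.55429172e-02, -1.18541038e-04]), 'ee_pos': array([199.054806  , 538.92113659, 235.11472541]), 'ee_rot': array([-1.79895852e+02, -9.11475957e-04,  1.59728169e+02]), 'force': array([-1.13976875, -0.43294875,  0.42136591]), 'torque': array([ 0.03061348,  0.01770858, -0.00604328]), 'gripper_width': 91.14731887111654}
watch_gold top [231.  215.6] 0.49 [547. 288.   4.]
watch_gold scene [410.7 298.6] 0.51 [552. 278.   4.]
   tri [550. 283.   6.]
watch_black top [259.4 220.2] 0.47 [527. 183.   4.]
watch_black scene [395.  274.5] 0.47 [519. 193.   4.]
   tri [523. 188.   4.]
watch_steel top [209.4 228.2] 0.54 [503. 368.   4.]
watch_steel scene [452.1 310. ] 0.47 [498. 370.   4.]
   tri [501. 369.   6.]
nest top [230.4 216.1] 0.68 [541. 283.  43.]
nest scene [3
[... 475 characters left out ...]
    0.]
bell scene [237.1 201.7] 0.87 [ 687. -405.    0.]
   tri [ 690. -415.   -2.]
sealant top [258.  166.3] 0.57 [731. 187.   0.]
sealant scene [340.1 313.9] 0.76 [728. 196.  -0.]
   tri [729. 191.  -3.]
loupe top [409.4 239.1] 0.5 [ 443. -366.    0.]
loupe scene [298.9 176.5] 0.36 [ 414. -403.    0.]
   tri [ 442. -362.   31.]
bowl top [438.4 201.5] 0.82 [ 579. -480.    0.]
bowl scene [249.  181.4] 0.58 [ 585. -495.    0.]
   tri [ 584. -483.    4.]
cup top [210.2 176.1] 0.46 [699. 366.   0.]
cup scene [397.4 358.3] 0.8 [708. 373.   0.]
   tri [701. 369. -12.]
screwdriver top [307.3 241.7] 0.56 [444.   9.   0.]
screwdriver scene [368.1 232.6] 0.52 [444.  11.   0.]
   tri [443.   9.  -2.]
```

View pics/top.png

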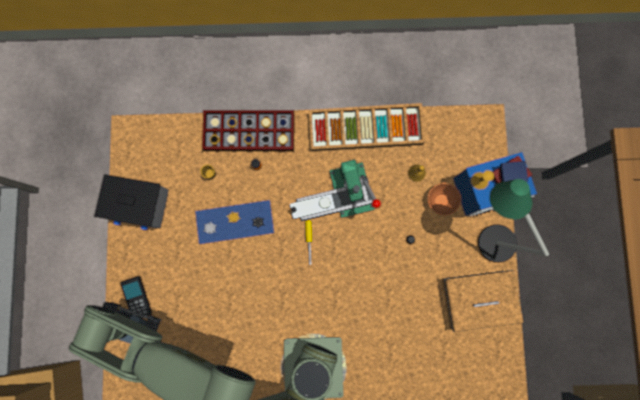

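View pics/scene.png

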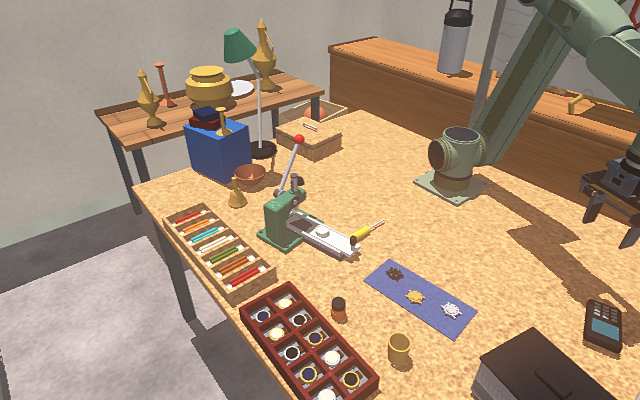

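Top view: gold watch is at about (233,217) between steel (210,228) and black (258,222); the press is at (350,190) with its knob at (294,210) and ball at (377,203). The bell, bowl and others are well clear. Next I'll move above the gold watch for a wrist look.

```bash
python3 -c "
from h import *
go([540,283,230],[180,0,97])"
```

```text
row [-0.817  -0.2449  0.0119] [ 0.    -0.     0.697]
```

```bash
python3 -m jog '-.817 -.245 .012 0 0 .697;-.817 -.245 .012 0 0 .697;-.817 -.245 .012 0 0 .697;-.817 -.245 .012 0 0 .697;-.817 -.245 .012 0 0 .697;-.817 -.245 .012 0 0 .697;-.817 -.245 .012 0 0 .697;-.817 -.245 .012 0 0 .697;-.817 -.245 .012 0 0 .697;-.817 -.245 .012 0 0 .697;-.817 -.245 .012 0 0 .697;-.817 -.245 .012 0 0 .697;-.817 -.245 .012 0 0 .697;-.817 -.245 .012 0 0 .697;-.817 -.245 .012 0 0 .697;-.817 -.245 .012 0 0 .697' 0.6 20
python3 - <<'E'
from h import *
im=save('wrist','w1.png')
for q in('watch_gold','mat'):
    for l in tip_of(q,'wrist')[:2]+spot_in(q,'wrist')[:2]: print(q,l,np.round(ray('wrist',l['location'],4),1) if 'location' in l else '')
E
```

```text
time_s: 2.73
ee_pos: [538.8, 284.2, 230.3]
ee_rot: [180.0, -0.0, 97.1]
force: [0.3, 0.5, 0.6]
gripper_width: 73.0
watch_gold {'location': [320.1, 189.5], 'confidence': 0.96} [544.1 274.    4. ]
watch_gold {'rect': [305.0, 169.8, 338.3, 202.1], 'confidence': 0.95} 
mat {'location': [305.9, 183.5], 'confidence': 0.73} [524.5 279.5   4. ]
mat {'rect': [255.8, 71.4, 354.9, 279.9], 'confidence': 0.74}
```

View pics/w1.png

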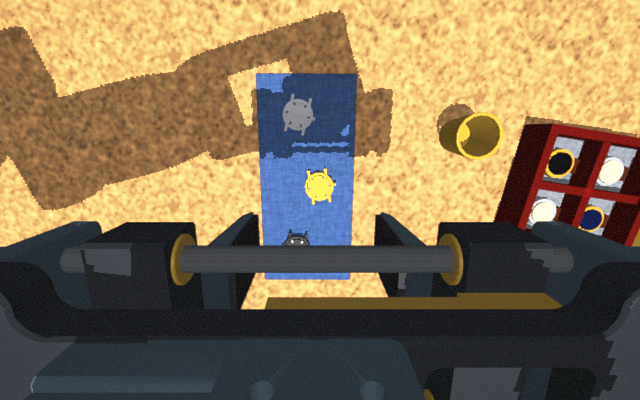

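The gold watch is at (320,187), with steel at (298,115) and black at (296,245). I'll crop in to get the lug direction.

```bash
python3 - <<'E'
import cv2
im=cv2.imread('pics/w1.png')[155:220,280:360]
cv2.imwrite('pics/c1.png',cv2.resize(im,None,fx=8,fy=8,interpolation=cv2.INTER_CUBIC))
E
```

```text
(no output)
```

View pics/c1.png

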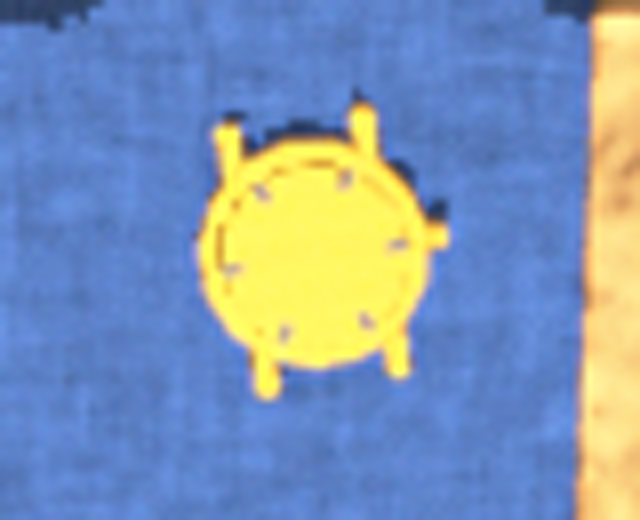

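Lugs run nearly vertical in the image (ends (230,125), (363,108), (267,395), (398,375) in the crop), crown to the right. So the jaws must go along world ~y.

```bash
python3 - <<'E'
from h import *
P=[ray('wrist',[280+(c+.5)/8-.5,155+(r+.5)/8-.5],12)for c,r in[(228,119),(363,102),(267,400),(399,380)]]
# case circle outline centre (top of case z=13)
print(np.round(P,1)); c=np.mean(P,0); d=(P[0]+P[1]-P[2]-P[3])/2
a=np.degrees(np.arctan2(d[1],d[0])); print(c,np.linalg.norm(d),a)
print(np.round(ray('wrist',[280+(316+.5)/8-.5,155+(252+.5)/8-.5],13),1))
# tool y=(sin yaw,-cos yaw) along d => yaw=a+90 (or a-90)
for yaw in(a+90,a-90): go([c[0],c[1],60],[180,0,yaw])
print(state()['qpos'])
E
```

```text
[[525.3 299.6  12. ]
 [546.6 305.1  12. ]
 [537.2 253.8  12. ]
 [558.5 259.9  12. ]]
[541.88723952 279.61828954  12.        ] 46.998051687270475 104.71369826860244
[542.1 279.9  13. ]
row [-0.0081  0.0036  0.3402] [ 2.0000e-04  0.0000e+00 -1.0852e+00]
row [-0.0081  0.0036  0.3402] [ 0.000e+00 -2.000e-04  9.148e-01]
[2.66236981e+01 2.16305074e+01 8.54632382e+01 6.15474568e-03
 7.28950155e+01 1.95754928e+01]
```

```bash
python3 -m jog '-.008 .004 .12 0 0 .915;-.008 .004 .12 0 0 .915;-.008 .004 .12 0 0 .915;-.008 .004 .12 0 0 .915;-.008 .004 .12 0 0 .915;-.008 .004 .12 0 0 .915;-.008 .004 .12 0 0 .915;-.008 .004 .12 0 0 .915;-.008 .004 .12 0 0 .915;-.008 .004 .12 0 0 .915;-.008 .004 .12 0 0 .915;-.008 .004 .12 0 0 .915;-.008 .004 .12 0 0 .915;-.008 .004 .12 0 0 .915' 0.36 20
python3 - <<'E'
from h import *
im=save('wrist','w2.png')
l=tip_of('watch_gold','wrist')[0]; print(l,ray('wrist',l['location'],4),state()['ee_pos'],state()['ee_rot'])
x,y=map(int,l['location'])
print(x,y); cv2.imwrite('pics/c2.png',cv2.resize(cv2.cvtColor(im[max(0,y-40):y+40,max(0,x-50):x+50],cv2.COLOR_RGB2BGR),None,fx=7,fy=7,interpolation=cv2.INTER_CUBIC))
E
```

```text
time_s: 4.15
ee_pos: [542.1, 279.7, 170.1]
ee_rot: [-180.0, -0.0, 14.8]
force: [-0.2, 0.5, 0.2]
gripper_width: 62.2
{'location': [311.1, 191.5], 'confidence': 0.97} [539.04764006 285.11866736   4.        ] [542.05540517 279.71399129 170.128393  ] [-1.79992145e+02 -1.03122535e-02  1.47767856e+01]
311 191
```

View pics/c2.png

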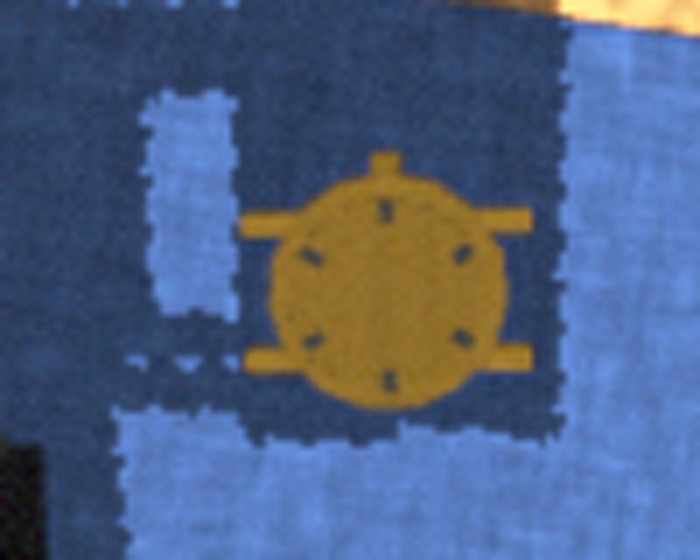

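Axis is well aligned: lug ends at x≈239/533, case centre (389,292) in the crop.

```bash
python3 - <<'E'
from h import *
f=lambda c,r,z:ray('wrist',[261+(c+.5)/7-.5,151+(r+.5)/7-.5],z)
print(f(389,292,13)); P=[f(240,224,12),f(245,360,12),f(533,221,12),f(533,358,12)]; c=np.mean(P,0);print(np.round(P,1),c)
for q in((541.9,279.8),c): go([q[0],q[1],27.5])
E
```

```text
[541.50348654 279.85776974  13.        ]
[[545.8 305.1  12. ]
 [524.8 299.1  12. ]
 [558.  261.   12. ]
 [536.8 255.   12. ]] [541.34992017 280.02479054  12.        ]
row [-3.000e-04 -2.000e-04  2.853e-01] [0. 0. 0.]
row [-0.0013 -0.0009  0.2853] [0. 0. 0.]
```

```bash
python3 -m jog '-.001 -.0005 .07 0 0 0;-.001 -.0005 .14 0 0 0;-.001 -.0005 .21 0 0 0;-.001 -.0005 .25 0 0 0;-.001 -.0005 .275 0 0 0;-.001 -.0005 .285 0 0 0;-.001 -.0005 .285 0 0 0;-.001 -.0005 .285 0 0 0' 0.36 20
python3 -m jog '0 0 0 0 0 0;0 0 0 0 0 0;0 0 0 0 0 0;0 0 0 0 0 0;0 0 0 0 0 0;0 0 0 0 0 0;0 0 0 0 0 0' -1 15
```

```text
time_s: 4.92
ee_pos: [541.9, 280.0, 27.9]
ee_rot: [-180.0, -0.1, 14.8]
force: [0.1, -0.2, -0.8]
gripper_width: 62.0
time_s: 5.5
ee_pos: [542.2, 280.2, 28.4]
ee_rot: [-180.0, -0.1, 14.8]
force: [0.5, 0.5, 2.5]
gripper_width: 44.4
```

```bash
python3 -m jog '0 0 -.05 0 0 0;0 0 -.1 0 0 0;0 0 -.18 0 0 0;0 0 -.26 0 0 0;0 0 -.32 0 0 0;0 0 -.32 0 0 0;0 0 -.32 0 0 0'
python3 - <<'E'
from h import *
go([574,-50,190],[180,0,100])
E
```

```text
time_s: 6.08
ee_pos: [542.5, 280.3, 190.0]
ee_rot: [-179.9, -0.3, 14.8]
force: [0.3, -1.0, -2.2]
gripper_width: 45.0
row [-0.1081  0.6548 -0.0013] [ 0.002  -0.0033 -0.9464]
```

```bash
python3 -m jog '-.108 .655 -.001 .002 -.003 -.946;-.108 .655 -.001 .002 -.003 -.946;-.108 .655 -.001 .002 -.003 -.946;-.108 .655 -.001 .002 -.003 -.946;-.108 .655 -.001 .002 -.003 -.946;-.108 .655 -.001 .002 -.003 -.946;-.108 .655 -.001 .002 -.003 -.946;-.108 .655 -.001 .002 -.003 -.946;-.108 .655 -.001 .002 -.003 -.946;-.108 .655 -.001 .002 -.003 -.946;-.108 .655 -.001 .002 -.003 -.946;-.108 .655 -.001 .002 -.003 -.946;-.108 .655 -.001 .002 -.003 -.946;-.108 .655 -.001 .002 -.003 -.946;-.108 .655 -.001 .002 -.003 -.946'
python3 - <<'E'
from h import *
print(state()['ee_rot'])
im=save('wrist','w3.png')
for q,z in(('nest',43),('slide_knob',63),('ball',275),('press',0)):
    for l in tip_of(q,'wrist')[:2]: print(q,l,np.round(ray('wrist',l['location'],z),1))
save('scene','s3.png')
l=tip_of('nest','scene')[:1];print([(x,ray('scene',x['location'],43)) for x in l])
E
```

```text
time_s: 7.33
ee_pos: [573.0, -50.0, 187.8]
ee_rot: [-179.8, -0.1, 99.9]
force: [-0.7, -0.4, -0.9]
gripper_width: 45.4
[-1.79795899e+02 -8.82478799e-02  9.98683966e+01]
nest {'location': [327.2, 203.6], 'confidence': 0.69} [584.6 -57.   43. ]
slide_knob {'location': [322.0, 86.8], 'confidence': 0.67} [558.9  54.3  63. ]
press {'location': [328.5, 280.1], 'confidence': 0.85} [ 609.5 -169.5    0. ]
[({'location': [321.5, 226.2], 'confidence': 0.59}, array([573.97298195, -67.45818338,  43.        ]))]
```

View pics/w3.png

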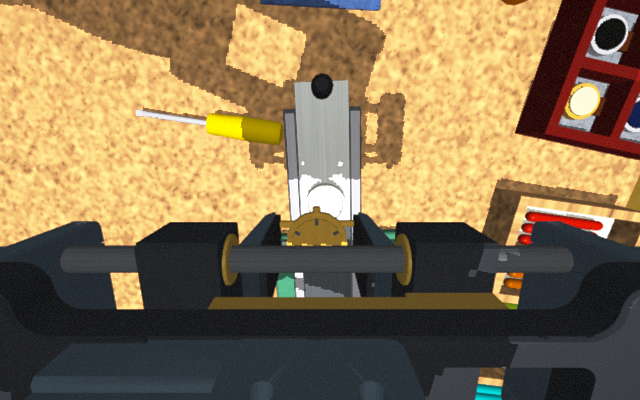

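The cup shows at (325,202), partly hidden by the held watch (316,230). I'll back off along the slide for a clear look.

```bash
python3 -m jog '-.06 0 0 0 0 0;-.085 0 0 0 0 0;-.085 0 0 0 0 0;-.085 0 0 0 0 0'
python3 - <<'E'
from h import *
im=save('wrist','w4.png')
for q,z in(('nest',43),('slide_knob',63)):
    for l in tip_of(q,'wrist')[:2]: print(q,l,np.round(ray('wrist',l['location'],z),1))
cv2.imwrite('pics/c4.png',cv2.resize(cv2.cvtColor(im[50:200,270:390],cv2.COLOR_RGB2BGR),None,fx=4,fy=4,interpolation=cv2.INTER_CUBIC))
g=im[120:200,290:370].astype(int); m=(g.min(2)>215).astype(np.uint8)
n,lab,st,ce=cv2.connectedComponentsWithStats(m); i=1+st[1:,4].argmax(); print(st[i],ce[i]+[290,120])
E
```

```text
time_s: 8.02
ee_pos: [581.3, -92.3, 189.6]
ee_rot: [180.0, -0.1, 99.8]
force: [-0.6, 0.3, 0.0]
gripper_width: 45.2
nest {'location': [325.7, 160.7], 'confidence': 0.61} [582.8 -53.9  43. ]
slide_knob {'location': [321.2, 34.4], 'confidence': 0.72} [558.1  55.3  63. ]
[ 10  54  50  17 515] [323.06407767 183.46990291]
```

View pics/c4.png

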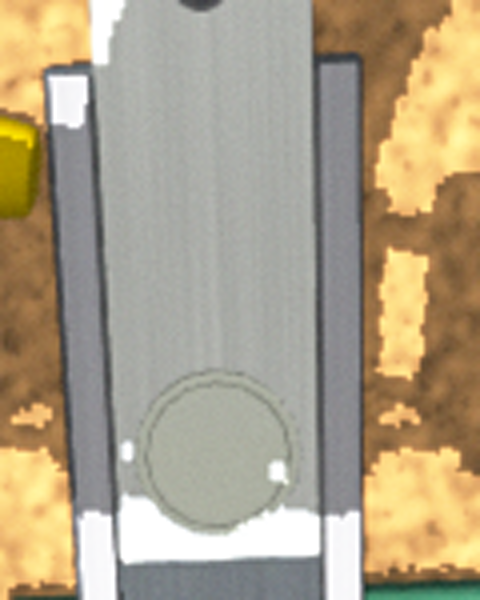

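Cup in the crop: outer ring spans x 139–296, y 368–532; inner ring x 146–291, y 382–528.

```bash
python3 - <<'E'
from h import *
c=cam('wrist')
cx=lambda x:270+(x+.5)/4-.5
cy=lambda y:50+(y+.5)/4-.5
t=np.linspace(0,2*np.pi,181)
def ext(x,y,z,r):
    p=np.array([proj(0,[x+r*np.cos(a),y+r*np.sin(a),z],c)for a in t]); p=(p-[270,50]+.5)*4-.5
    return np.r_[p.min(0),p.max(0)]
p0=ray('wrist',[cx(217.5),cy(450)],46);p1=ray('wrist',[cx(218.5),cy(455)],46);p2=ray('wrist',[cx(218.5),cy(455)],43)
print(p0,p1,p2,'cam',-c[1].T@c[2])
for r,z in((21.5,46),(18.5,46),(18.5,43),(21.5,31)): print(r,z,np.round(ext(p0[0],p0[1],z,r)))
# slide direction from plate edges z=31
e=[ray('wrist',[cx(a),cy(b)],30) for a,b in((47,80),(76,510),(360,70),(361,510))]
print(np.round(e,1),[np.degrees(np.arctan2(-(v[0]),v[1])) for v in(e[0]-e[1],e[2]-e[3])])
E
```

```text
[581.21186434 -55.23454085  46.        ] [581.69392543 -56.44666011  46.        ] [581.8309195 -56.7574888  43.       ] cam [568.3501537  -26.17069888 338.21203479]
21.5 46 [134. 364. 301. 533.]
18.5 46 [145. 376. 290. 521.]
18.5 43 [146. 376. 289. 520.]
21.5 31 [136. 362. 296. 523.]
[[523.2  26.7  30. ]
 [546.7 -79.6  30. ]
 [600.   42.6  30. ]
 [623.5 -66.1  30. ]] [np.float64(12.493712628365973), np.float64(12.194271048444211)]
```

```bash
python3 - <<'E'
from h import *
c=cam('wrist'); im=grab_frame('wrist')
x0,y0,s=551.5,-86.5,10
w=np.float32([[0,0],[600,0],[600,600],[0,600]])
src=np.float32([proj(0,[x0+a/s,y0+60-b/s,46],c) for a,b in w])
rec=cv2.warpPerspective(im,cv2.getPerspectiveTransform(src,w),(600,600),flags=cv2.INTER_CUBIC)
o=cv2.cvtColor(cv2.convertScaleAbs(rec,alpha=1.3,beta=-40),cv2.COLOR_RGB2BGR)
o[300,::20]=(0,0,255); o[::20,300]=(0,0,255)
cv2.imwrite('pics/r4.png',o)
E
```

```text
(no output)
```

View pics/r4.png

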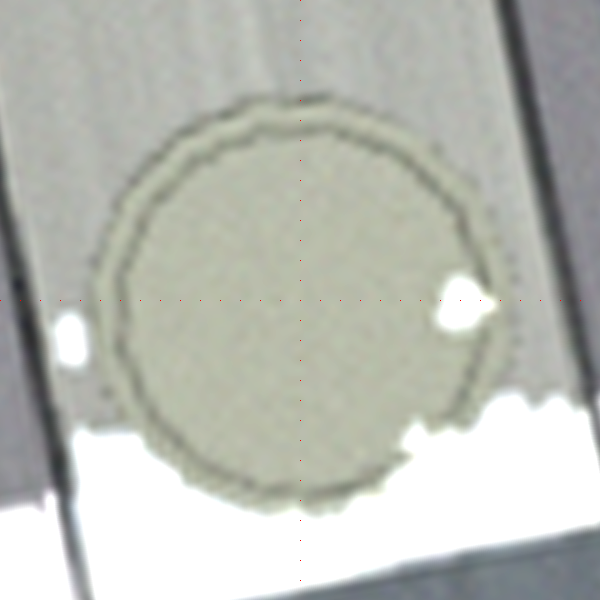

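Inner ring in the rectified view: x 118–487, y 127–495 (36.9 mm across), so the cup centre is about (581.8, -57.6).

```bash
python3 - <<'E'
from h import *
print(state()['ee_pos'],state()['ee_rot'])
go([581.7,-57.1,72],[180,0,100])
E
```

```text
[581.16739805 -91.19942532 189.74528198] [-1.79998869e+02 -5.15824221e-02  9.99702883e+01]
row [0.0668 0.0129 0.2356] [-0.     -0.0006 -0.0003]
```

```bash
python3 -m jog '.035 .008 0 0 0 0;.067 .013 .01 0 0 0;.067 .013 .07 0 0 0;.067 .013 .13 0 0 0;.067 .013 .18 0 0 0;.067 .013 .215 0 0 0;.067 .013 .235 0 0 0;.067 .013 .235 0 0 0;.067 .013 .235 0 0 0'
python3 - <<'E'
from h import *
print(state()['ee_pos'],state()['ee_rot'])
go([581.7,-57.1,68],[180,0,100])
E
```

```text
time_s: 8.97
ee_pos: [582.1, -56.7, 72.7]
ee_rot: [180.0, -0.0, 100.0]
force: [0.1, -0.1, -0.7]
gripper_width: 45.0
[582.10015908 -56.68469825  72.65330243] [ 1.79979080e+02 -4.94795978e-02  9.99908298e+01]
row [-0.0007 -0.0009  0.0093] [ 0.0002 -0.0005 -0.0001]
```

```bash
python3 -m jog '-.0007 -.0008 .004 0 0 0;-.0007 -.0008 .0075 0 0 0;-.0007 -.0008 .0095 0 0 0;-.0007 -.0008 .0095 0 0 0;-.0007 -.0008 .0095 0 0 0'
python3 -c "
from h import *
s=state();print(s['ee_pos'],s['force'])"
```

```text
time_s: 9.38
ee_pos: [581.9, -57.1, 68.3]
ee_rot: [179.9, -0.0, 100.0]
force: [-0.1, 0.6, 0.2]
gripper_width: 44.9
[581.88419104 -57.14173108  68.25919033] [-0.144619    0.60770371  0.18414322]
```

```bash
python3 -m jog '0 0 .002 0 0 0;0 0 .003 0 0 0;0 0 .003 0 0 0;0 0 .003 0 0 0'
```

```text
time_s: 9.72
ee_pos: [582.1, -57.2, 67.3]
ee_rot: [179.9, -0.0, 100.0]
force: [-1.4, 0.5, 4.8]
gripper_width: 45.1
```

```bash
python3 -m jog '0 0 0 0 0 0;0 0 0 0 0 0;0 0 0 0 0 0;0 0 0 0 0 0;0 0 -.02 0 0 0;0 0 -.06 0 0 0;0 0 -.12 0 0 0;-.04 0 -.18 0 0 0;-.08 0 -.22 0 0 0;-.09 0 -.24 0 0 0;-.09 0 -.24 0 0 0;-.09 0 -.24 0 0 0' 0.25 15
python3 - <<'E'
from h import *
c=cam('wrist'); im=grab_frame('wrist')
for l in tip_of('watch_gold','wrist')[:2]: print(l,ray('wrist',l['location'],43))
x0,y0,s=551.5,-86.5,10
w=np.float32([[0,0],[600,0],[600,600],[0,600]])
src=np.float32([proj(0,[x0+a/s,y0+60-b/s,52],c) for a,b in w])
rec=cv2.warpPerspective(im,cv2.getPerspectiveTransform(src,w),(600,600),flags=cv2.INTER_CUBIC)
cv2.imwrite('pics/r5.png',cv2.cvtColor(rec,cv2.COLOR_RGB2BGR))
E
```

```text
time_s: 10.72
ee_pos: [589.3, -101.3, 187.1]
ee_rot: [179.9, -0.1, 99.9]
force: [-0.0, 0.1, 0.0]
gripper_width: 57.1
{'location': [321.4, 156.5], 'confidence': 0.8} [584.58478683 -59.23152804  43.        ]
```

View pics/r5.png

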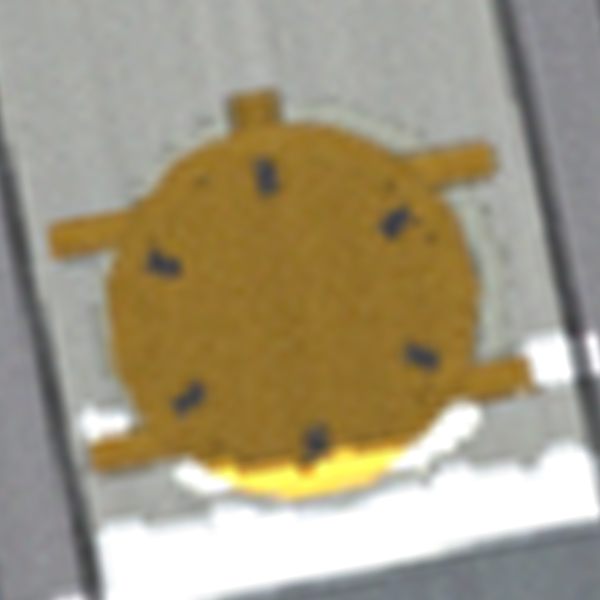

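The watch sits level in the cup, within about 1 mm of centre (case x 108–480, y 122–498 in the view). Next, the knob.

```bash
python3 - <<'E'
from h import *
go([557.6,54.8,77],[180,0,102.3])
E
```

```text
row [ 0.3164 -0.0065  0.2179] [-0.0011 -0.0015 -0.0254]
```

```bash
python3 -m jog '.08 -.002 0 0 0 -.025;.16 -.003 0 0 0 -.025;.24 -.005 0 0 0 -.025;.316 -.006 .04 0 0 -.025;.316 -.006 .04 0 0 -.025;.316 -.006 .1 0 0 -.025;.316 -.006 .16 0 0 -.025;.316 -.006 .2 0 0 -.025;.316 -.006 .218 0 0 -.025;.316 -.006 .218 0 0 -.025;.316 -.006 .218 0 0 -.025' 0.1
python3 -m jog '0 0 0 0 0 0;0 0 0 0 0 0;0 0 0 0 0 0;0 0 0 0 0 0;0 0 0 0 0 0;0 0 0 0 0 0' -1 10
```

```text
time_s: 11.73
ee_pos: [557.7, 54.8, 76.6]
ee_rot: [-179.8, -0.1, 102.3]
force: [-0.4, 0.2, -0.0]
gripper_width: 50.4
time_s: 12.23
ee_pos: [558.9, 55.0, 77.3]
ee_rot: [180.0, -0.1, 102.3]
force: [2.3, 1.2, 1.3]
gripper_width: 20.0
```

```bash
python3 -m jog '-.008 0 0 0 0 0;-.024 0 0 0 0 0;-.04 0 0 0 0 0;-.06 0 0 0 0 0;-.08 0 0 0 0 0;-.1 0 0 0 0 0;-.12 0 0 0 0 0;-.14 0 0 0 0 0;-.16 0 0 0 0 0;-.18 0 0 0 0 0;-.195 0 0 0 0 0;-.205 0 0 0 0 0;-.21 0 0 0 0 0;-.21 0 0 0 0 0'
```

```text
time_s: 13.4
ee_pos: [581.3, -48.8, 77.2]
ee_rot: [180.0, -0.1, 102.3]
force: [-0.6, -1.4, 5.0]
gripper_width: 19.2
```

```bash
python3 -m jog '-.01 0 0 0 0 0;-.018 0 0 0 0 0;-.024 0 0 0 0 0;-.028 0 0 0 0 0;-.031 0 0 0 0 0;-.031 0 0 0 0 0;-.031 0 0 0 0 0'
```

```text
time_s: 13.98
ee_pos: [583.7, -60.0, 76.4]
ee_rot: [-179.9, -0.5, 102.2]
force: [-0.8, 13.1, 0.7]
gripper_width: 19.5
```

```bash
python3 -m jog '-.003 0 0 0 0 0;-.005 0 0 0 0 0;-.005 0 0 0 0 0;-.005 0 0 0 0 0'
python3 - <<'E'
from h import *
save('wrist','w6.png')
for l in tip_of('nest','wrist')[:1]: print(l,ray('wrist',l['location'],43))
im=save('scene','s6.png'); cv2.imwrite('pics/s6c.png',cv2.resize(cv2.cvtColor(im[110:270,220:420],cv2.COLOR_RGB2BGR),None,fx=4,fy=3.75,interpolation=cv2.INTER_CUBIC))
E
```

```text
time_s: 14.32
ee_pos: [583.7, -60.0, 76.3]
ee_rot: [-179.9, -0.7, 102.1]
force: [-1.7, 7.5, 4.9]
gripper_width: 19.4
```

View pics/s6c.png

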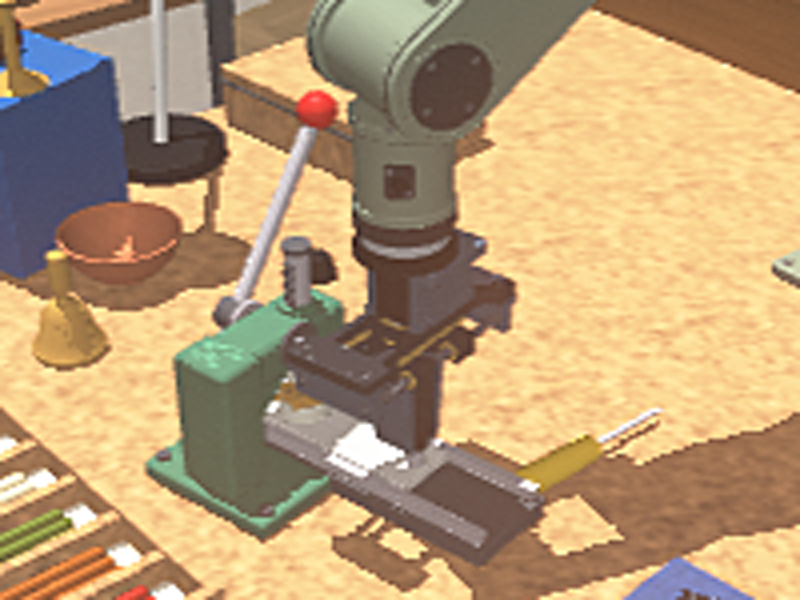

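Scene view: the slide is in with the watch under the head at (290,395) in the crop. I'll press once harder to confirm this is the stop.

```bash
python3 -m jog '-.004 0 0 0 0 0;-.009 0 0 0 0 0;-.014 0 0 0 0 0;-.016 0 0 0 0 0;-.016 0 0 0 0 0;-.016 0 0 0 0 0' -1 30
```

```text
time_s: 14.97
ee_pos: [583.8, -60.4, 76.2]
ee_rot: [-179.8, -1.5, 101.9]
force: [-2.5, 23.2, 8.1]
gripper_width: 18.8
```

The stop is firm: 23 N gives only 0.4 mm. Now relax, release, lift, and locate the ball by colour.

```bash
python3 -m jog '0 0 0 0 0 0;0 0 0 0 0 0;0 0 0 0 0 0;0 0 0 0 0 0;0 0 0 0 0 0;0 0 -.05 0 0 0;0 0 -.13 0 0 0;0 0 -.21 0 0 0;0 0 -.29 0 0 0;0 0 -.37 0 0 0;0 0 -.45 0 0 0;0 0 -.53 0 0 0;0 0 -.53 0 0 0;0 0 -.53 0 0 0' 0.3 10
python3 - <<'E'
from h import *
ob=[]
for n,b in(('top',(355,190,390,215)),('scene',(285,130,315,152))):
    im=save(n,n+'7.png').astype(int); s=im[b[1]:b[3],b[0]:b[2]]
    m=(s[...,0]>110)&(s[...,1]<70)&(s[...,2]<70); y,x=np.nonzero(m); p=[(x.min()+x.max())/2+b[0],(y.min()+y.max())/2+b[1]]
    print(n,m.sum(),p,x.max()-x.min(),y.max()-y.min(),ray(n,p,275)); ob.append((n,p))
print('tri',tri(ob))
for l in tip_of('watch_gold','scene')[:1]: print(l,ray('scene',l['location'],43))
P=[544,-228,345]; go(P,[180,0,12.3]); print(state()['qpos'])
E
```

```text
time_s: 16.13
ee_pos: [586.8, -67.8, 343.8]
ee_rot: [179.8, -1.4, 101.9]
force: [0.3, -1.0, -1.1]
gripper_width: 59.3
top 55 [np.float64(376.0), np.float64(203.5)] 8 7 [ 541.79042173 -221.21422281  275.        ]
scene 53 [np.float64(298.5), np.float64(139.0)] 9 8 [ 543.08305365 -217.89964821  275.        ]
tri [ 541.55469639 -220.99843218  273.41844278]
{'location': [369.5, 233.8], 'confidence': 0.71} [483.67436496  52.55434884  43.        ]
row [-0.2972 -0.147  -0.019 ] [-0.0167 -0.0105  0.9956]
[ -8.3852851   17.60499149  76.05158185   1.34079038  87.22225678
 -20.36645269]
```

```bash
python3 -c "
from h import *
go([490,-235,345],[180,0,12.3])"
```

```text
row [-0.2887 -0.2556 -0.0181] [-0.0167 -0.0105  0.9956]
```

```bash
python3 -m jog '-.289 -.256 -.018 -.017 -.01 .995;-.289 -.256 -.018 -.017 -.01 .995;-.289 -.256 -.018 -.017 -.01 .995;-.289 -.256 -.018 -.017 -.01 .995;-.289 -.256 -.018 -.017 -.01 .995;-.289 -.256 -.018 -.017 -.01 .995;-.289 -.256 -.018 -.017 -.01 .995;-.289 -.256 -.018 -.017 -.01 .995;-.289 -.256 -.018 -.017 -.01 .995;-.289 -.256 -.018 -.017 -.01 .995;-.289 -.256 -.018 -.017 -.01 .995;-.289 -.256 -.018 -.017 -.01 .995;-.289 -.256 -.018 -.017 -.01 .995;-.289 -.256 -.018 -.017 -.01 .995;-.289 -.256 -.018 -.017 -.01 .995'
python3 - <<'E'
from h import *
print(state()['ee_pos'],state()['ee_rot'])
im=save('wrist','w8.png').astype(int)
m=((im[...,0]>90)&(im[...,1]<60)&(im[...,2]<60)).astype(np.uint8)
n,lab,st,ce=cv2.connectedComponentsWithStats(m)
for i in range(1,n):
    if st[i,4]>150: print(st[i],ce[i],ray('wrist',ce[i],275))
E
```

```text
time_s: 17.53
ee_pos: [489.4, -235.0, 343.3]
ee_rot: [-179.9, 0.1, 12.5]
force: [0.1, -0.1, 0.1]
gripper_width: 59.4
[ 489.38501703 -235.04721187  343.31237513] [-1.79869222e+02  9.88931025e-02  1.24513665e+01]
[ 290  124   42   42 1329] [310.70654628 144.83596689] [ 542.11207837 -219.06999188  275.        ]
```

View pics/w8.png

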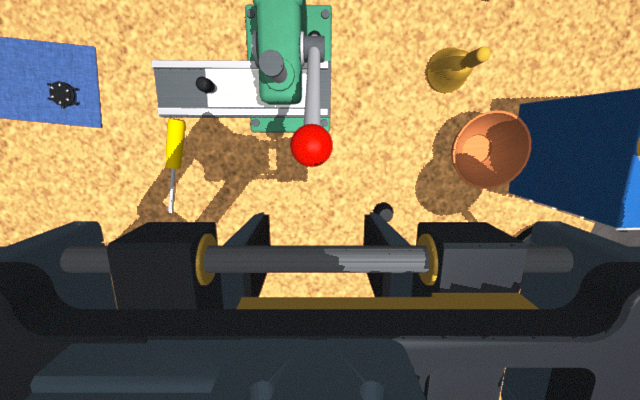

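The ball is at (311,145). The slide and knob are in, with the knob at (205,85). I'll cross-check the ram axis against the knob in this picture.

```bash
python3 - <<'E'
from h import *
from scipy.optimize import least_squares
im=cv2.imread('pics/w8.png')
for n,p,z in(('knob',(205,84),76),('headL',(259,55),140),('headR',(302,55),140),('footL',(249,70),12),('footR',(331,70),12),('ramtop',(271,65),165),('bedend',(153,62),30),('bedend',(154,115),30),('bedfar',(329,62),30)): print(n,ray('wrist',p,z).round(1))
for r in(0,5,10): 
  y=np.array([-.213,.977,0]);x=np.array([.977,.213,0])
for o in([607.3,-174.8,0],[605.3,-164.6,0]):
  o=np.array(o)
  for q in([-30,-25,140],[-30,25,140],[0,0,170],[-42,210,30],[42,210,30],[-42,-65,30],[-73.2,-40,275],[30,-40,128],[0,115,76]): print(q,proj('wrist',o+q[0]*x+q[1]*y+[0,0,q[2]]).round(0),end=' ')
  print()
cv2.imwrite('pics/c8.png',cv2.resize(im[0:180,130:350],None,fx=3.6,fy=3.3,interpolation=cv2.INTER_CUBIC))
E
```

```text
knob [580.4 -58.2  76. ]
headL [ 620.1 -139.3  140. ]
headR [ 630.6 -186.9  140. ]
footL [619.8 -97.8  12. ]
footR [ 647.4 -222.9   12. ]
ramtop [ 608.6 -159.2  165. ]
bedend [597.3  39.7  30. ]
bedend [521.1  32.   30. ]
bedfar [ 654.1 -217.4   30. ]
[-30, -25, 140] [309. 102.] [-30, 25, 140] [267. 102.] [0, 0, 170] [285.  69.] [-42, 210, 30] [161. 116.] [42, 210, 30] [154.  58.] [-42, -65, 30] [337. 117.] [-73.2, -40, 275] [325. 145.] [30, -40, 128] [322.  49.] [0, 115, 76] [208.  83.] 
[-30, -25, 140] [301. 102.] [-30, 25, 140] [258. 101.] [0, 0, 170] [275.  68.] [-42, 210, 30] [154. 116.] [42, 210, 30] [147.  57.] [-42, -65, 30] [330. 117.] [-73.2, -40, 275] [311. 145.] [30, -40, 128] [313.  48.] [0, 115, 76] [201.  83.]
```

View pics/c8.png

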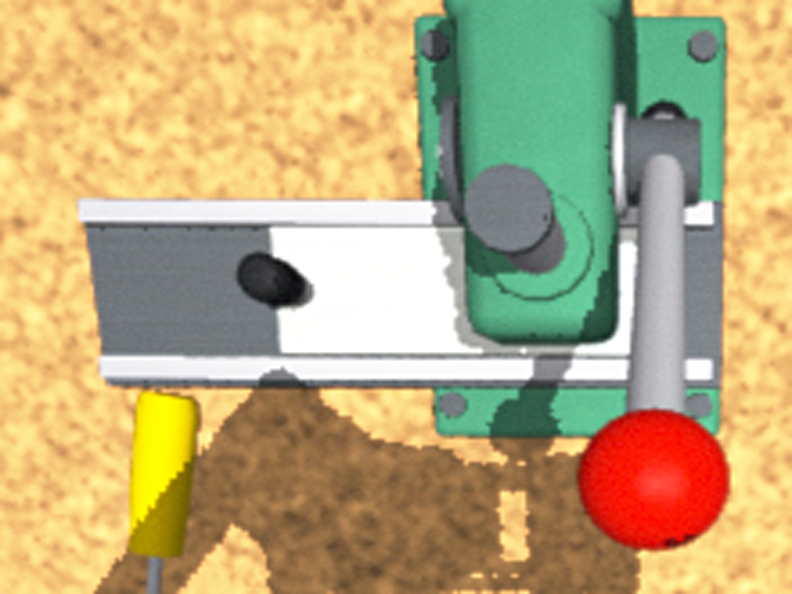

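The head corners (259 and 301) match a press origin of about (605,-165). The knob agrees with the slide fully in once the view's scale error along the bed is interpolated. Now grip the ball.

```bash
python3 -c "
from h import *
go([542,-220,278],[180,0,12.3])"
```

```text
row [ 0.1093 -0.0067  0.1312] [-0.0012  0.0008  0.0016]
```

```bash
python3 -m jog '.05 -.004 0 0 0 0;.1 -.006 0 0 0 0;.109 -.006 0 0 0 0;.109 -.006 .03 0 0 0;.109 -.006 .07 0 0 0;.109 -.006 .11 0 0 0;.109 -.006 .13 0 0 0;.109 -.006 .13 0 0 0;.109 -.006 .13 0 0 0'
python3 -m jog '0 0 0 0 0 0;0 0 0 0 0 0;0 0 0 0 0 0;0 0 0 0 0 0;0 0 0 0 0 0;0 0 0 0 0 0;0 0 0 0 0 0' -1 20
```

```text
time_s: 18.33
ee_pos: [541.8, -220.4, 278.6]
ee_rot: [-179.9, 0.1, 12.5]
force: [0.1, -0.2, 0.2]
gripper_width: 59.4
time_s: 18.92
ee_pos: [541.6, -219.4, 279.2]
ee_rot: [-179.8, 0.1, 12.5]
force: [-1.5, 5.4, 4.4]
gripper_width: 30.8
```

```bash
python3 -m jog '-.014 0 .011 0 0 0;-.028 0 .022 0 0 0;-.042 0 .034 0 0 0;-.054 0 .047 0 0 0;-.066 0 .06 0 0 0;-.078 0 .074 0 0 0;-.089 0 .089 0 0 0;-.098 0 .104 0 0 0;-.108 0 .119 0 0 0;-.116 0 .135 0 0 0;-.123 0 .151 0 0 0;-.13 0 .168 0 0 0;-.13 0 .168 0 0 0;-.13 0 .168 0 0 0'
python3 - <<'E'
from h import *
im=save('scene','s9.png').astype(int)[120:230,250:340]
m=(im[...,0]>110)&(im[...,1]<70)&(im[...,2]<70);print(m.sum(),np.argwhere(m).mean(0)+[120,250] if m.any() else '')
print(state()['force'],state()['torque'])
E
```

```text
time_s: 20.08
ee_pos: [477.3, -233.2, 194.7]
ee_rot: [-179.7, 0.2, 12.5]
force: [-2.7, 2.9, 3.3]
gripper_width: 30.7
35 [154.22857143 310.94285714]
[-3.87994267  2.71054557  4.08524625] [0.46516508 0.5403325  0.03304549]
```

```bash
python3 -m jog '-.006 0 .017 0 0 0;-.011 0 .034 0 0 0;-.015 0 .05 0 0 0;-.018 0 .064 0 0 0;-.02 0 .076 0 0 0;-.021 0 .085 0 0 0;-.021 0 .085 0 0 0;-.021 0 .085 0 0 0;-.021 0 .085 0 0 0'
python3 -c "
from h import *
s=state();print(s['ee_pos'],s['force'],s['torque'])"
```

```text
time_s: 20.88
ee_pos: [467.3, -235.4, 153.4]
ee_rot: [-179.8, 0.1, 12.5]
force: [-2.5, 3.4, 7.4]
gripper_width: 30.8
[ 467.29853518 -235.37260255  153.41150831] [-2.53880033  3.39228109  7.3930345 ] [0.51251016 0.52681599 0.0443396 ]
```

```bash
python3 - <<'E'
from h import *
im=save('scene','s10.png'); 
for z in(140,148,156): print(z,proj('scene',[605.3+.977*(30-180*np.cos(np.arcsin((z-128)/180)))+8.5,-164.6+.213*(30-180*np.cos(np.arcsin((z-128)/180)))-39.1,z]).round(1))
a=im.astype(int)[120:230,250:340];m=(a[...,0]>100)&(a[...,1]<70)&(a[...,2]<70);w=np.argwhere(m)+[120,250];print(m.sum(),w.min(0),w.max(0))
cv2.imwrite('pics/s10c.png',cv2.resize(cv2.cvtColor(im[130:270,230:400],cv2.COLOR_RGB2BGR),None,fx=4.2,fy=4.2,interpolation=cv2.INTER_CUBIC))
s=state();print(s['ee_pos'],s['force'],s['gripper_width'])
E
```

```text
140 [314.5 167. ]
148 [314.4 165. ]
156 [314.2 163. ]
28 [160 310] [168 316]
[ 467.32654405 -235.37291541  153.44854522] [-3.07685053  3.15832872  7.46279195] 30.864088807760158
```

```bash
python3 -c "
from h import *
print(job_done()); s=state();print(s['time_s'],s['ee_pos'],s['force'])"
```

```text
the job is handed in; nothing more can be done
None
the job is handed in; nothing more can be done
```

The gold watch is face down in the cup, the slide is in against its stop, and the gripper is holding the lever ball down at about the 40 N position. The job was handed in at about 21 s, and no verdict was reported.

**Checks that agreed**
- **Watch in cup:** about 1 mm off centre and level after I let go. I did not see it again under the head, apart from a partial glimpse in the scene picture.
- **Slide:** pushing with 23 N moved it only 0.4 mm, so it was at its stop.
- **Lever:** the arm's height put the ball at about 149 mm, which means the nose is pressed in about 4.9 mm. The upward force on the hand was 7.4 N and steady.

**Checks that disagreed or could not be made**
- **Slide travel:** the arm measured about 118 mm, not 120.
- **Press position:** the origin worked out from the cup and from the ball differed by about 10 mm. The head's corners in the picture matched the ball estimate.
- **Ball height:** the partly hidden ball in the scene picture gave about 152 mm, or about 4.5 mm of nose travel. That is still inside the 3 to 7.5 mm range.
- **Lug direction:** the lugs lay along the mat's long side, not its x as listed, so I followed the image.
- **Final view:** the last picture could not be viewed because the viewer's limit of 12 had been reached. I handed in on the numbers alone.

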